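Turn off the warmer and lift the bun with the tongs

ROBOT

A 6-joint arm with a two-finger parallel gripper is mounted at the origin on the work surface. World frame = base frame: x ahead of the robot, y to its left, z up, the work surface at z = 0. Lengths are in m, angles in rad, forces in N, time in s.
With the tool pointing down it reaches from about 0.425 to 0.95 m from the base axis. Payload 3.5 kg.
Tool frame: the origin (TCP) lies at the very end of the fingers, on their centre line; the grasp point (between the pads) lies 19 mm behind it; z points along the fingers, y is the direction in which the jaws open and shut (so a half turn about z gives the same grasp; the last joint's range is limited). The gripper opens to 85 mm and grips with 20 to 120 N. Pads are 22 mm wide; open, the fingers measure 114 mm over their backs; the gripper's body (76 mm by 85 mm) begins 54 mm behind the grasp point. The pads swing forward as they close: fully open they stand 13 mm farther back than shut.
Start: joints at [-1.328, 0.286, 1.577, -0, 1.279, -0.15], TCP at [0.258, -0.624, 0.231] pointing down, gripper open.
Joint ranges: [-2.77, 2.77], [-0.9, 2.22], [0.21, 2.48], [-1.53, 4.67], [0.24, 2.81], [-2.84, 2.84]. Speed limits (rad/s): [2.79, 2.79, 3.14, 3.14, 3.14, 3.14].

INTERFACE

Orientations are given as a unit quaternion [x, y, z, w].
In Python, from plant import get_state, read_camera, sign_off gives the robot as it stands.
- The arm moves only by the tool step_arm, never from a script. Its argument "targets" is a list that holds one entry, the list of rows, each a list of 5 numbers: the opening, from 0 (shut) to 1 (fully open), then the shift along the tool's x, y, z each as a share of 4 cm, from -1 to 1, then the turn about the tool's z as a share of 5 degrees, from -1 to 1. A call has 1 to 10 rows; each row shifts and turns the commanded pose from where the row before left it, along the tool's axes as they then stand; what a row does not reach is not made up. A row lasts 1/12 s, in which the tool goes at most 41.7 mm and 7.16 degrees, less where a joint would pass 70% of its speed; a pose out of reach is approached as far as the arm can. A call with a number of a shift or a turn outside -1 to 1 is refused whole. A call with a gripper value outside its range is refused whole. The fingers move at their own pace and stop on an object; "squeeze" is the grip in N (left out, the last holds). Time passes only in rows, so rows that do not move let the fingers close. It gives the time, the measured TCP pose, the force and the opening at its end, in the units of the state.
- get_state(): the state, without advancing time (a new reading comes with each control period).
- read_camera(name): name is "scene" or "top"; returns a dict with "pixels" (420x560x3 uint8, red, green, blue), "range_z" (420x560 float32, m along the optical axis (not along the pixel's ray), 0 where there is no reading), "mtx" (3x3 intrinsics, pixels), "k1" (the pictures are not rectified: a ray, as slopes to the right and down, at radius r is drawn at 1 + k1 r^2 times it, then the intrinsics apply), "rvec" (rotation vector, rad) and "tvec" (3), from world to camera coordinates, as OpenCV has them. Camera axes: x right, y down, z forward; pixel columns grow to the right and rows downward; lengths in m; the calibration is good to about 2 mm. A picture is of the moment at which its call begins.
- sign_off(): hands the job in, once; it reports no verdict.
The state is a dict: "time": time; "qpos": joint angles; "dq": joint speeds; "joint_efforts": joint torques, N m; "eef_pos": TCP position; "tcp_rot": TCP orientation; "contact_force": force on the tool from outside, world axes, zero at the start; "wrist_torque": the same for the moment, N m; "opening": opening from 0.0 (shut) to 1.0 (fully open).
Only numpy, scipy, OpenCV 4.12 (cv2) and the standard library are available. Lean on these libraries where they do the work, as an engineer would, in place of code of your own. Each camera call takes 0.05 s, during which the arm holds its last target.

TASK

Turn the warming plate off by sliding its heat control all the way to the off end, then pick up the kitchen tongs, close their tips on the steamed bun and lift it off the rack to let it drip there. Finish while still holding it there with the tongs: the bun still, above the rack and at least 5 cm clear of it, carried by nothing but the tongs in the gripper. Touch the bun only with the tongs, do not let it fall, keep the rack in its place, and leave the plate, the steamer stack and the chopstick caddy alone.

Things in the scene. Friction and masses are not known exactly. Their poses are not given: they have to be found in the camera images.
- hotplate: Electric warming plate, a flat steel box 270 (its x) x 280 (its y) x 50 mm high, fixed on the shelf. Origin: centre of its underside; x points away from its control strip, y to the left as seen from the robot. The control strip is the bare steel strip along its robot-side edge; the rack stands on the dark part behind it.
- heat_slide (a joint): Heat control, in m: a black cap, 22 (hotplate x) x 12 (hotplate y) mm, 19 mm high above the plate's top, sliding along the hotplate's y. 0 = off, at the stop at the -y end (robot's right), where the printed marks beside the slot are shortest; 0.06 = hottest, at the +y end, marks longest. It stays where it is left and moves with about 1.5 N.
- heat_top (a point): Centre of the top face of the heat control's cap, 19 mm above the top of the warming plate and 100 mm from the plate's centre towards its control strip; moves with the cap.
- rack: Loose round stainless steel wire rack on three legs, 160 mm across, 34 mm high, 0.28 kg, standing on the warming plate. Origin: centre of its underside.
- rack_top (a point): Centre of the rack's top, on which the bun sits; about 84 mm above the shelf.
- bun: Steamed bun, round, 50 mm across (widest 14 to 22 mm above its base), 40 mm high with a domed top, about 45 g, sitting on the rack. Origin: centre of its base.
- tongs: Sprung steel kitchen tongs, 205 mm from pivot to tips, 100 g, lying on the shelf on the edges of their two 24 mm high arms; they open level. Origin: midway between the two dark grip sleeves, at the underside; x points to the tips, y to the left arm. The pivot is 95 mm behind the origin, the sleeves run from 25 mm behind to 20 mm ahead of it. Centre of mass: 8 mm behind the origin.
- tongs_mouth (a point): Point midway between the cupped tips, 85 mm ahead of the tongs' origin and 12 mm above their underside: the bun's middle belongs here when the tongs close on it. The tips end 22 to 25 mm farther ahead.
- tong_left (a joint): How far the left arm is closed, in rad (the right mirrors it): 0 = open, 63 mm over the sleeves at the origin, tip ends 87 mm apart; at 53 mm over the sleeves (where they face each other squarely) the tip ends stand 65 mm apart; 0.15 = closed on the bun, about 35 mm over the sleeves; 0.22 = shut. The spring pushes the sleeves apart with 6 N when open, 10 N when on the bun.
- plate: White ceramic dim sum plate, round, 170 mm across, 22 mm high; a bystander. Origin: centre of its underside. It and the tongs lie on either side of the warming plate.
- steamer: Stack of two bamboo steamer tiers under a woven lid, round, 181 mm across, 163 mm high with the lid's handle; a bystander. Origin: centre of its underside.
- caddy: Red plastic chopstick caddy, 90 x 90 mm, 150 mm high, chopsticks standing up to 215 mm, a small hinged door half open on the side towards the robot; a bystander. Origin: centre of its underside.

How it is judged:
By the outcome, as a careful person would: the job done as asked, in the order asked, and still so for the second after the job is handed in, while the arm keeps its last pose, push and grip.
It also fails if it takes over 58 s, if anything falls off the work surface, if the arm or the gripper's body presses on something with over 40 N, if the wrist force passes 120 N, or if a joint passes its speed limit or range.

## Working session

There is one attempt and no reset: what is moved stays moved. The work goes in short steps, Python scripts to look and compute and a tool call to move; the robot and the scene stay as the last step left them, time stands still between calls to the robot, and variables do not carry over. Pictures are saved under pics/ and viewed, and the job is handed in when it is done.

Besides the shell and the picture viewer there is one more tool, called by a JSON object that holds its "method" and its "body". step_arm: Moves the arm, as the interface text tells. Shift numbers are shares of 4 cm and turn numbers shares of 5 degrees, none past 1 either way. Its arguments: {"type":"object","properties":{"targets":{"type":"array"},"squeeze":{"type":"number"}},"required":["targets"]}

```bash
ls; mkdir -p pics; cat > h.py <<'E'
import numpy as np, cv2
from plant import get_state, read_camera
def snap(name,fn):
    d=read_camera(name); cv2.imwrite('pics/'+fn,cv2.cvtColor(d['pixels'],cv2.COLOR_RGB2BGR)); np.savez(''+fn+'.npz',**d); return d
def world(d):
    K=np.array(d['mtx']);k1=float(d['k1']);h,w=d['range_z'].shape
    u,v=np.meshgrid(np.arange(w),np.arange(h))
    pts=cv2.undistortPoints(np.stack([u,v],-1).reshape(-1,1,2).astype(np.float64),K,np.array([k1,0,0,0.]))[:,0]
    z=d['range_z'].reshape(-1)
    P=np.c_[pts*z[:,None],z]
    R=cv2.Rodrigues(np.array(d['rvec'],float))[0];t=np.array(d['tvec'],float).ravel()
    return ((P-t)@R).reshape(h,w,3)
E
python3 - <<'E'
from h import *
s=get_state();print(s)
for n in('scene','top'):
    d=snap(n,n+'1.png');print(n,d['mtx'],d['k1'],d['rvec'],d['tvec'])
E
```

```text
pics
{'time': 0.0, 'qpos': array([-1.32798068e+00,  2.87193686e-01,  1.57818636e+00,  3.14681673e-05,
        1.27855845e+00, -1.49997775e-01]), 'dq': array([ 6.27820501e-04, -4.96121719e-04,  2.24498359e-05, -1.76866664e-04,
        8.94021431e-04,  1.63429820e-03]), 'joint_efforts': array([ 8.09274607e-04, -4.05979800e+01, -2.92624426e+01, -7.35828166e-05,
        5.90336698e-03,  6.87151967e-06]), 'eef_pos': array([ 0.25826034, -0.62293636,  0.22992341]), 'tcp_rot': array([ 9.80774339e-01,  1.95141794e-01, -3.93690531e-05, -1.17235722e-03]), 'contact_force': array([-0.14922627,  0.17305965,  0.11152956]), 'wrist_torque': array([ 0.08321596, -0.03168661, -0.01562007]), 'opening': 1.0004858004018065}
scene [[507.85445598   0.         277.38603967]
 [  0.         507.85445598 217.612744  ]
 [  0.           0.           1.        ]] 0.0448750409228779 [ 1.52237101  2.29745462 -0.68412208] [ 0.208051   -0.32819638  1.90586163]
top [[398.85882917   0.         281.25473432]
 [  0.         398.85882917 211.55362769]
 [  0.           0.           1.        ]] 0.030170261566364282 [ 2.14332454 -2.20077492  0.06644558] [0.03575654 0.51744079 1.52530533]
```

View pics/scene1.png

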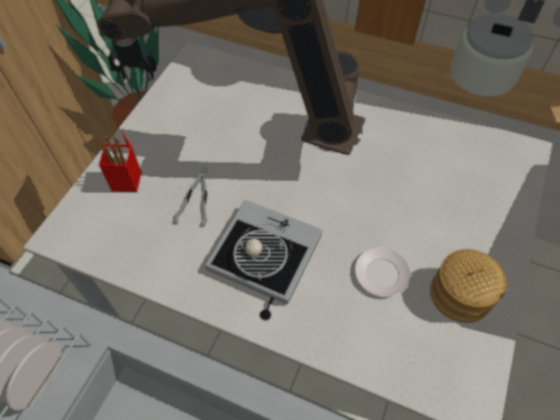

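View pics/top1.png

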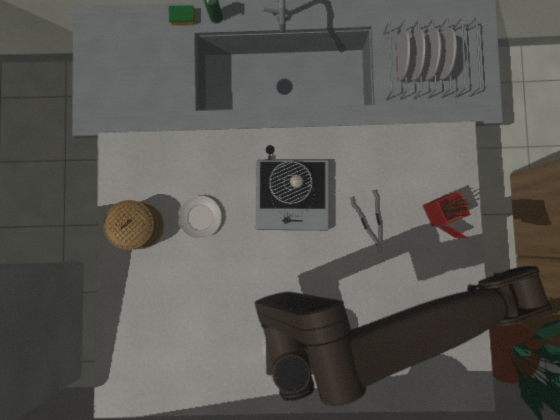

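The top view has the hotplate around (293,195), slider near (292,219), bun at (296,182), and tongs with pivot near (379,240) and tips at (352,197)/(376,191). The caddy is at (450,212). I'll zoom in and measure next.

```bash
python3 - <<'E'
from h import *
d=dict(np.load('top1.png.npz'));W=world(d)
im=cv2.cvtColor(d['pixels'],cv2.COLOR_RGB2BGR)
a=cv2.resize(im[150:250,245:335],None,fx=5,fy=5,interpolation=cv2.INTER_CUBIC)
b=cv2.resize(im[180:250,340:400],None,fx=5,fy=5,interpolation=cv2.INTER_CUBIC)
c=np.zeros((500,755,3),np.uint8);c[:,:450]=a;c[:350,455:755]=b
cv2.imwrite('pics/z1.png',c)
d2=dict(np.load('scene1.png.npz'));W2=world(d2)
im2=cv2.cvtColor(d2['pixels'],cv2.COLOR_RGB2BGR)
cv2.imwrite('pics/z2.png',cv2.resize(im2[160:310,165:330],None,fx=4.5,fy=3.9,interpolation=cv2.INTER_CUBIC))
for n,X in(('top',W),('scene',W2)):
    m=(X[...,0]>.35)&(X[...,0]<.95)&(abs(X[...,1])<.5)
    z=X[...,2]
    P=X[m&(abs(z)<.008)];print(n,'shelf z',np.median(P[:,2]))
    hp=X[m&(abs(z-.05)<.006)&(X[...,1]>-.25)&(X[...,1]<.25)]
    print('hp',len(hp),np.median(hp[:,2]),hp.min(0),hp.max(0),cv2.minAreaRect(hp[:,:2].astype(np.float32)))
    bn=X[m&(z>.095)&(z<.14)&(abs(X[...,1])<.25)&(X[...,0]>.5)]
    print('bun',len(bn),bn.mean(0),bn.min(0),bn.max(0),cv2.minEnclosingCircle(bn[:,:2].astype(np.float32)))
    ca=X[m&(z>.06)&(z<.075)&(X[...,0]<.75)&(abs(X[...,1])<.2)]
    print('cap',len(ca),ca.mean(0) if len(ca) else 0,ca.min(0),ca.max(0))
    tg=X[m&(z>.015)&(z<.035)&(X[...,1]<-.12)&(X[...,1]>-.38)&(X[...,0]>.4)]
    print('tongs',len(tg),tg.mean(0),tg.min(0),tg.max(0))
E
```

```text
top shelf z -0.0012688864925065153
hp 3912 0.04888402719633189 [ 0.4451173  -0.16270518  0.04400265] [0.71807082 0.1192637  0.05596957] ((0.5812485814094543, -0.02087804675102234), (0.2763703465461731, 0.2662445604801178), 88.28519439697266)
bun 146 [ 0.62212435 -0.03835268  0.11573856] [ 0.59891972 -0.06258245  0.09859894] [ 0.64895526 -0.01439961  0.12843326] ((0.6238896250724792, -0.03818059340119362), 0.025180097669363022)
cap 35 [ 0.53102376 -0.00649524  0.06782715] [ 0.471012   -0.14956971  0.06001729] [0.68814133 0.10364414 0.0749182 ]
tongs 134 [ 0.49128029 -0.31855814  0.02114595] [ 0.40259473 -0.35597582  0.01502034] [ 0.59200536 -0.24876553  0.03027813]
scene shelf z 0.0008934735093202591
hp 5369 0.05076015881733344 [ 0.44235125 -0.16433021  0.04400884] [0.72147869 0.12263813 0.05599411] ((0.5824716091156006, -0.020256638526916504), (0.28121858835220337, 0.2735043466091156), 88.14588165283203)
bun 221 [ 0.62943634 -0.03332791  0.11644348] [ 0.60017396 -0.06128265  0.09536621] [ 0.64935479 -0.01180882  0.13077101] ((0.6252685785293579, -0.03617803007364273), 0.025619031861424446)
cap 60 [ 0.53819919 -0.00429156  0.06555114] [ 0.45473256 -0.14019441  0.06000177] [0.69481958 0.10190981 0.07437122]
tongs 213 [ 0.51949209 -0.30033128  0.02318683] [ 0.40097092 -0.36825494  0.01509025] [ 0.71421458 -0.12012493  0.0321339 ]
```

View pics/z1.png

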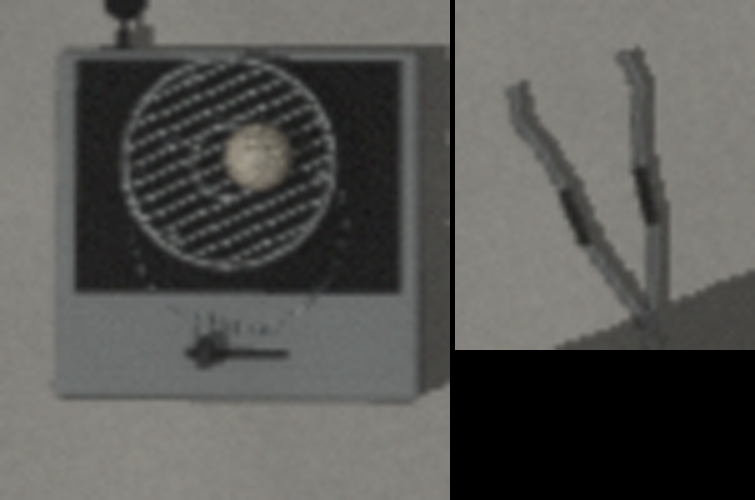

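View pics/z2.png

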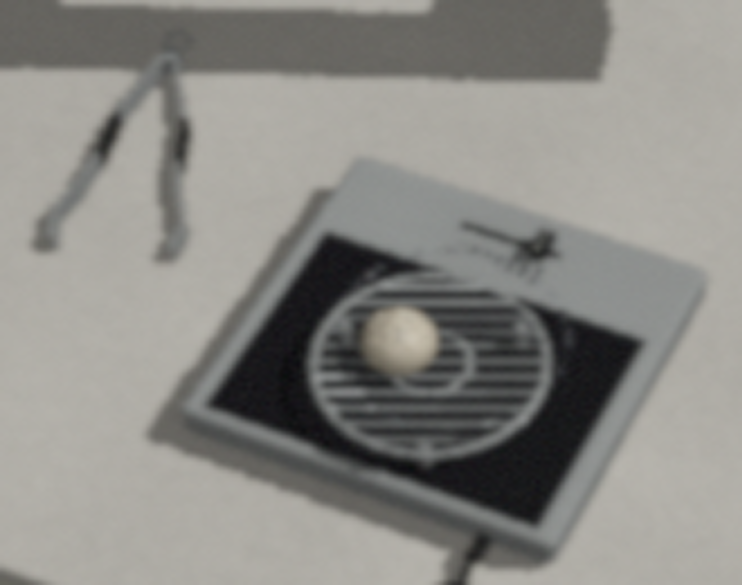

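```bash
cat >> h.py <<'E'
def plane(d,uv,z):
    K=np.array(d['mtx']);uv=np.asarray(uv,float).reshape(-1,1,2)
    p=cv2.undistortPoints(uv,K,np.array([float(d['k1']),0,0,0.]))[:,0]
    R=cv2.Rodrigues(np.array(d['rvec'],float))[0];t=np.array(d['tvec'],float).ravel()
    D=np.c_[p,np.ones(len(p))]@R; C=-R.T@t
    return C+D*((z-C[2])/D[:,2])[:,None]
def rectify(d,z,x0,x1,y0,y1,res=.0005):
    # orthophoto on plane z: rows -> x decreasing, cols -> y decreasing
    xs=np.arange(x1,x0,-res);ys=np.arange(y1,y0,-res)
    Y,X=np.meshgrid(ys,xs);P=np.c_[X.ravel(),Y.ravel(),np.full(X.size,z)]
    uv,_=cv2.projectPoints(P,np.array(d['rvec'],float),np.array(d['tvec'],float),np.array(d['mtx']),np.array([float(d['k1']),0,0,0]))
    m=uv.reshape(X.shape+(2,)).astype(np.float32)
    return cv2.cvtColor(cv2.remap(d['pixels'],m,None,cv2.INTER_CUBIC),cv2.COLOR_RGB2BGR)
E
python3 - <<'E'
from h import *
out=[];o2=[]
for n in('top','scene'):
    d=dict(np.load(n+'1.png.npz'))
    a=rectify(d,.024,.38,.64,-.40,-.20)   # 520x400
    a=cv2.convertScaleAbs(a,alpha=1.6)
    out.append(a)
    b=rectify(d,.069,.42,.56,-.09,.09,.0004); b=cv2.convertScaleAbs(b,alpha=1.5); o2.append(b[:, :395])
    for i in range(0,400,80): cv2.line(a,(i,0),(i,5),(0,0,255))
    for j in range(0,520,40): cv2.line(a,(0,j),(5,j),(0,0,255))
cv2.imwrite('pics/t1.png',np.hstack(out)); print([o.shape for o in o2]); cv2.imwrite('pics/c1.png',np.hstack(o2))
E
```

```text
[(351, 395, 3), (351, 395, 3)]
```

View pics/t1.png

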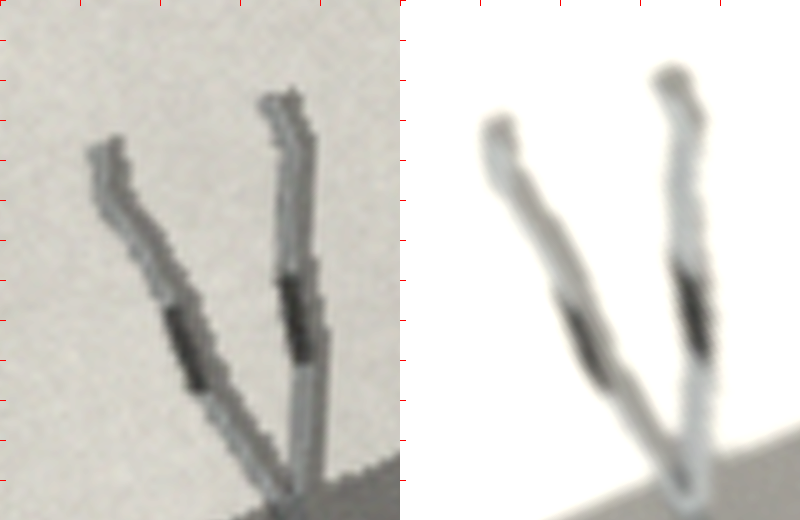

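View pics/c1.png

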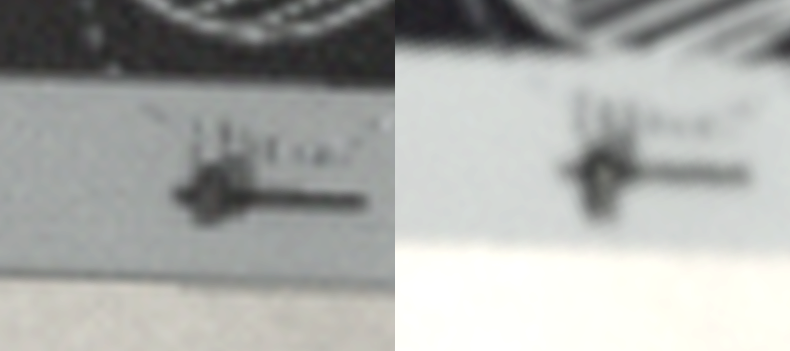

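```bash
python3 - <<'E'
from h import *
for n in('top','scene'):
    d=dict(np.load(n+'1.png.npz'));W=world(d)
    R=cv2.Rodrigues(d['rvec'])[0];print(n,'cam',-R.T@d['tvec'].ravel())
    x,y,z=W[...,0],W[...,1],W[...,2]
    m=(x>.38)&(x<.62)&(y>-.4)&(y<-.22)&(z<.06)
    g=d['pixels'].astype(int).max(-1)
    dk=m&(g<np.median(g[m])*.45)&(x>.44)&(x<.52)
    P=W[dk];print('dark',len(P))
    l=P[:,1]>-.32
    for Q in(P[l],P[~l]): print(len(Q),Q.mean(0).round(4),Q.min(0).round(4),Q.max(0).round(4))
    up=W[m&(z>.012)]; 
    c,s=np.cos(np.radians(14.2)),np.sin(np.radians(14.2))
    o=np.array([.477,-.322]);r=up[:,:2]-o;a=r[:,0]*c+r[:,1]*s;b=-r[:,0]*s+r[:,1]*c
    print('along',a.min(),a.max())
    for lo in range(-100,120,20):
        k=(a>=lo/1e3)&(a<(lo+20)/1e3);L=b[k&(b>0)];Rr=b[k&(b<=0)]
        print(lo,'L',L.mean().round(4) if len(L) else '','R',Rr.mean().round(4) if len(Rr) else '', 'z',up[k,2].max().round(3) if k.any() else '')
E
```

```text
top cam [ 0.39542251 -0.00431209  1.56179458]
dark 56
27 [ 0.4658 -0.2944  0.0182] [ 0.4459 -0.3043 -0.0073] [ 0.4853 -0.2856  0.028 ]
29 [ 0.4799 -0.3503  0.0161] [ 0.4601 -0.3608 -0.0051] [ 0.5004 -0.3435  0.024 ]
along -0.09835563043072036 0.12458271789103004
-100 L 0.0042 R -0.0041 z 0.027
-80 L 0.0121 R -0.0109 z 0.028
-60 L 0.0191 R -0.0187 z 0.03
-40 L 0.0257 R -0.0255 z 0.027
-20 L 0.0287 R -0.0272 z 0.028
0 L 0.0308 R -0.0279 z 0.025
20 L 0.0346 R -0.0314 z 0.03
40 L 0.0397 R -0.0349 z 0.026
60 L 0.0478 R -0.043 z 0.027
80 L 0.0494 R -0.044 z 0.028
100 L 0.0478 R -0.0408 z 0.026
scene cam [1.27612496 0.33763807 1.42857   ]
dark 42
17 [ 0.4676 -0.2938  0.0211] [ 0.4532 -0.3069  0.0031] [ 0.4845 -0.2831  0.0294]
25 [ 0.4823 -0.3472  0.0228] [ 0.4623 -0.3533  0.0153] [ 0.5008 -0.3425  0.0297]
along -0.10887655015963903 0.1096113995439756
-100 L 0.0038 R -0.0049 z 0.03
-80 L 0.012 R -0.0106 z 0.028
-60 L 0.0203 R -0.0172 z 0.029
-40 L 0.0274 R -0.0236 z 0.029
-20 L 0.0367 R -0.0248 z 0.03
0 L 0.0326 R -0.0303 z 0.028
20 L 0.036 R -0.0305 z 0.031
40 L 0.0402 R -0.0345 z 0.031
60 L 0.0495 R -0.0408 z 0.031
80 L 0.051 R -0.0426 z 0.031
100 L 0.0504 R -0.0399 z 0.031
```

{"method": "step_arm", "body": {"targets": [[[0, 0.35, -0.22, 0.05, 0], [0, 0.7, -0.45, 0.08, 0], [0, 0.7, -0.45, 0.08, 0], [0, 0.7, -0.45, 0.08, 0], [0, 0.7, -0.45, 0.08, 0], [0, 0.7, -0.45, 0.08, 0], [0, 0.7, -0.45, 0.08, 0], [0, 0.7, -0.45, 0.08, 0], [0, 0.7, -0.45, 0.08, 0], [0, 0.35, -0.22, 0.08, 0]]], "squeeze": 30}}

```text
time: 0.93
eef_pos: [0.4309, -0.3735, 0.1998]
tcp_rot: [0.981, 0.196, 0.0, -0.001]
contact_force: [0.1, -0.9, 0.2]
opening: 0.002
```

{"method": "step_arm", "body": {"targets": [[[0, 0.25, -0.45, 0.1, 0], [0, 0.45, -0.85, 0.15, 0], [0, 0.5, -0.9, 0.15, 0], [0, 0.5, -0.9, 0.15, 0], [0, 0.5, -0.9, 0.15, 0], [0, 0.5, -0.9, 0.15, 0], [0, 0.5, -0.9, 0.15, 0], [0, 0.5, -0.9, 0.15, 0], [0, 0.5, -0.9, 0.15, 0], [0, 0.5, -0.9, 0.15, 0]]]}}

```text
time: 1.77
eef_pos: [0.4719, 0.0111, 0.1421]
tcp_rot: [0.981, 0.195, 0.0, -0.0]
contact_force: [0.6, -0.5, 0.2]
opening: 0.0
```

{"method": "step_arm", "body": {"targets": [[[0, 0, 0, 0, 1], [0, 0, 0, 0, 1], [0, 0, 0, 0, 1], [0, 0, 0, 0, 1], [0, 0, 0, 0, 0.9], [0, 0, 0, 0, 0], [0, 0, 0, 0, 0]]]}}

```text
time: 2.35
eef_pos: [0.4722, 0.0089, 0.1422]
tcp_rot: [1.0, -0.016, -0.0, -0.0]
contact_force: [-0.4, -0.1, 0.8]
opening: -0.0
```

{"method": "step_arm", "body": {"targets": [[[0, 0.12, -0.6, 0, 0], [0, 0.12, -0.5, 0.1, 0], [0, 0, 0, 0.5, 0], [0, 0, 0, 0.5, 0], [0, 0, 0, 0.4, 0], [0, 0, 0, 0.2, 0], [0, 0, 0, 0, 0], [0, 0, 0, 0, 0]]]}}

```text
time: 3.02
eef_pos: [0.4839, 0.0519, 0.0746]
tcp_rot: [1.0, -0.017, -0.0, -0.0]
contact_force: [0.8, 0.4, -0.1]
opening: -0.001
```

```bash
python3 - <<'E'
from h import *
o=[]
for n in('top','scene'):
    d=snap(n,n+'2.png'); b=rectify(d,.069,.42,.56,-.09,.09,.0004); o.append(cv2.convertScaleAbs(b,alpha=1.5)[:,:395])
cv2.imwrite('pics/c2.png',np.hstack(o));print(get_state()['eef_pos'])
E
```

```text
[0.48492688 0.05175584 0.07572131]
```

View pics/c2.png

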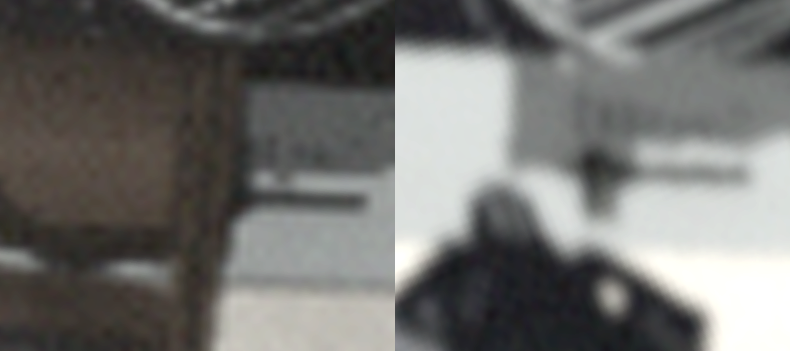

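The scene view shows the shut fingertips (500,200) beside the cap (600,175), with a gap on its +y side. Next I lower and push.

{"method": "step_arm", "body": {"targets": [[[0, 0, 0, 0.25, 0], [0, 0, 0, 0.2, 0], [0, 0, 0, 0, 0], [0, -0.03, 0.25, 0, 0], [0, 0, 0.25, 0, 0], [0, 0, 0.25, 0, 0], [0, 0, 0.25, 0, 0], [0, 0, 0.25, 0, 0], [0, 0, 0.25, 0, 0], [0, 0, 0, 0, 0]]]}}

```text
time: 3.95
eef_pos: [0.4809, -0.0101, 0.0567]
tcp_rot: [1.0, -0.018, 0.0, 0.0]
contact_force: [0.8, 1.1, -0.7]
opening: -0.003
```

{"method": "step_arm", "body": {"targets": [[[0, 0, 0.2, 0, 0], [0, 0, 0.1, 0, 0], [0, 0, 0, 0, 0], [0, 0, 0, 0, 0]]]}}

```text
time: 4.28
eef_pos: [0.4804, -0.0204, 0.0566]
tcp_rot: [1.0, -0.017, 0.0, 0.0]
contact_force: [-0.0, -0.5, 0.3]
opening: 0.0
```

{"method": "step_arm", "body": {"targets": [[[0, 0, 0.1, 0, 0], [0, 0, 0.05, 0, 0], [0, 0, 0, 0, 0], [0, 0, 0, 0, 0]]]}}

```text
time: 4.62
eef_pos: [0.4801, -0.0261, 0.0566]
tcp_rot: [1.0, -0.017, 0.0, 0.0]
contact_force: [-0.6, -0.5, 0.5]
opening: 0.001
```

{"method": "step_arm", "body": {"targets": [[[0, 0, 0.06, 0, 0], [0, 0, 0, 0, 0], [0, 0, 0, 0, 0]]]}}

```text
time: 4.87
eef_pos: [0.4801, -0.0284, 0.0565]
tcp_rot: [1.0, -0.017, 0.0, -0.0]
contact_force: [0.3, 1.3, 1.3]
opening: -0.0
```

{"method": "step_arm", "body": {"targets": [[[0, 0, 0.06, 0, 0], [0, 0, 0, 0, 0], [0, 0, 0, 0, 0]]]}}

```text
time: 5.12
eef_pos: [0.48, -0.0289, 0.0566]
tcp_rot: [1.0, -0.018, 0.0, -0.002]
contact_force: [1.5, 9.2, 1.4]
opening: 0.001
```

{"method": "step_arm", "body": {"targets": [[[0, 0, -0.3, 0, 0], [0, 0, -0.2, -0.2, 0], [0, 0, 0, -0.6, 0], [0, 0, 0, -0.8, 0], [0, 0, 0, -0.8, 0], [1, 0, 0, 0, -1], [1, 0, 0.5, 0, -1], [1, 0, 0.9, 0, -1], [1, 0, 0.9, 0, -0.4], [1, 0, 0.9, 0, 0]]]}}

```text
time: 5.95
eef_pos: [0.5041, -0.1372, 0.1534]
tcp_rot: [0.991, 0.132, 0.0, 0.001]
contact_force: [1.9, -0.0, -0.7]
opening: 0.71
```

{"method": "step_arm", "body": {"targets": [[[1, 0, 0.9, 0, 0], [1, 0, 0.9, 0, 0], [1, 0, 0.5, 0, 0], [1, 0, 0, 0, 0], [1, 0, 0, 0, 0]]]}}

```text
time: 6.37
eef_pos: [0.5279, -0.2257, 0.1527]
tcp_rot: [0.992, 0.13, -0.0, 0.0]
contact_force: [0.2, 0.1, -0.7]
opening: 0.998
```

```bash
python3 - <<'E'
from h import *
o=[]
for n in('top','scene'):
    d=snap(n,n+'3.png'); b=rectify(d,.069,.42,.56,-.09,.09,.0004); o.append(cv2.convertScaleAbs(b,alpha=1.5)[:,:395])
cv2.imwrite('pics/c3.png',np.hstack(o));print(get_state()['eef_pos'],get_state()['tcp_rot'],get_state()['opening'])
E
```

```text
[ 0.52755185 -0.2239834   0.15238527] [ 9.91385697e-01  1.30973669e-01 -4.36383358e-04 -3.28231825e-04] 1.0008036360395915
```

View pics/c3.png

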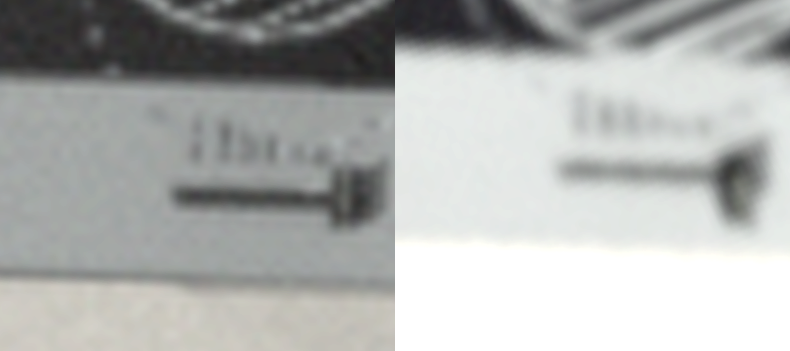

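View pics/top3.png

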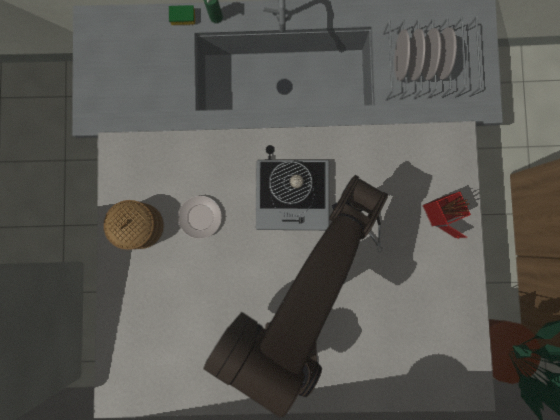

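Both views show the cap at the off end of its slot, at (355,195) and (740,180). The rack and bun are unmoved. Next I go to the tongs.

{"method": "step_arm", "body": {"targets": [[[1, -0.4, 0.4, 0, 0], [1, -0.6, 0.6, 0, 0], [1, -0.5, 0.6, 0, 0], [1, -0.37, 0.4, 0, 0], [1, 0, 0, 0.5, 0], [1, 0, 0, 0.5, 0], [1, 0, 0, 0, 0], [1, 0, 0, 0, 0]]]}}

```text
time: 7.13
eef_pos: [0.4757, -0.3197, 0.1114]
tcp_rot: [0.991, 0.131, -0.001, -0.001]
contact_force: [0.4, 0.9, 0.3]
opening: 0.999
```

```bash
python3 - <<'E'
from h import *
s=get_state();print(s['eef_pos'],s['tcp_rot'])
o=[]
for n in('top','scene'):
    d=snap(n,n+'4.png')
    o.append(cv2.convertScaleAbs(rectify(d,.024,.38,.64,-.40,-.20),alpha=1.3))
cv2.imwrite('pics/t4.png',np.hstack(o))
E
```

```text
[ 0.47568867 -0.31967072  0.11144031] [ 0.991332    0.13136824 -0.0011361  -0.00139862]
```

View pics/t4.png

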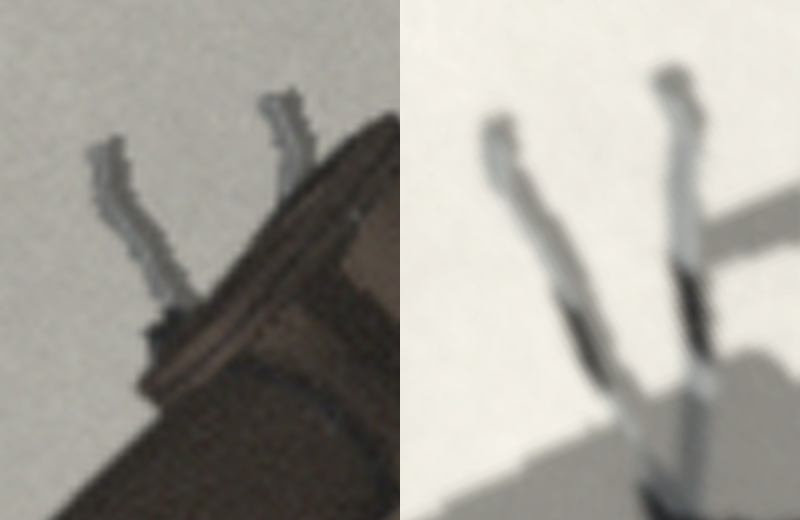

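Tongs unmoved. Their sleeves show at (580,340) and (692,310) in the scene half, with the gripper above. Descending.

{"method": "step_arm", "body": {"targets": [[[1, 0, 0, 0.4, 0], [1, 0, 0, 0.5, 0], [1, 0, 0, 0.5, 0], [1, 0, 0, 0.4, 0], [1, 0, 0, 0.3, 0], [1, 0, 0, 0, 0], [1, 0, 0, 0, 0]]]}}

```text
time: 7.82
eef_pos: [0.4768, -0.3217, 0.029]
tcp_rot: [0.991, 0.131, 0.0, 0.0]
contact_force: [0.6, -1.2, -0.4]
opening: 1.002
```

{"method": "step_arm", "body": {"targets": [[[1, 0, 0, 0.2, 0], [1, 0, 0, 0.2, 0], [1, 0, 0, 0.2, 0], [1, 0, 0, 0, 0], [1, 0, 0, 0, 0]]]}}

```text
time: 8.23
eef_pos: [0.4759, -0.3214, 0.0037]
tcp_rot: [0.991, 0.131, -0.001, -0.001]
contact_force: [0.2, 0.4, -1.0]
opening: 0.997
```

{"method": "step_arm", "body": {"targets": [[[0.8, 0, 0, 0.07, 0], [0.75, 0, 0, 0, 0], [0.75, 0, 0, 0, 0], [0.75, 0, 0, 0, 0]]], "squeeze": 30}}

```text
time: 8.57
eef_pos: [0.4766, -0.322, 0.002]
tcp_rot: [0.991, 0.131, 0.0, 0.0]
contact_force: [-0.9, -0.6, -0.8]
opening: 0.749
```

{"method": "step_arm", "body": {"targets": [[[0.7, 0, 0, 0, 0], [0.66, 0, 0, 0, 0], [0.62, 0, 0, 0, 0], [0.62, 0, 0, 0, 0], [0.62, 0, 0, 0, 0]]]}}

```text
time: 8.98
eef_pos: [0.478, -0.3231, 0.0042]
tcp_rot: [0.991, 0.13, 0.001, 0.001]
contact_force: [-0.3, 0.9, 9.0]
opening: 0.621
```

{"method": "step_arm", "body": {"targets": [[[0.75, 0, 0, 0, 0], [0.75, 0, 0, -0.1, 0], [0.75, 0, 0, 0, 0], [0.7, 0, 0, 0, 0], [0.66, 0, 0, 0, 0], [0.62, 0, 0, 0, 0], [0.62, 0, 0, 0, 0], [0.62, 0, 0, 0, 0]]]}}

```text
time: 9.65
eef_pos: [0.4763, -0.3217, 0.0055]
tcp_rot: [0.991, 0.131, -0.0, -0.0]
contact_force: [-0.0, -0.3, -1.4]
opening: 0.622
```

{"method": "step_arm", "body": {"targets": [[[0.62, 0, 0, -0.1, 0], [0.62, 0, 0, -0.2, 0], [0.62, 0, 0, -0.3, 0], [0.62, 0, 0, -0.4, 0], [0.62, 0, 0, -0.5, 0], [0.62, 0, 0, -0.5, 0], [0.62, 0, 0, -0.3, 0], [0.62, 0, 0, 0, 0], [0.62, 0, 0, 0, 0]]]}}

```text
time: 10.4
eef_pos: [0.4769, -0.3222, 0.099]
tcp_rot: [0.991, 0.131, 0.001, 0.001]
contact_force: [-0.5, 0.4, -1.5]
opening: 0.625
```

```bash
python3 - <<'E'
from h import *
s=get_state();print(s['eef_pos'],s['tcp_rot'],s['opening'])
o=[]
for n in('top','scene'):
    d=snap(n,n+'5.png')
    o.append(cv2.convertScaleAbs(rectify(d,s['eef_pos'][2]+.018,.38,.64,-.40,-.20),alpha=1.3))
cv2.imwrite('pics/t5.png',np.hstack(o))
im=cv2.imread('pics/scene5.png');cv2.imwrite('pics/s5.png',cv2.resize(im[130:270,140:300],None,fx=4,fy=4,interpolation=cv2.INTER_CUBIC))
W=world(d);x,y,z=[W[...,i] for i in range(3)]
eef=s['eef_pos'];c,sn=np.cos(np.radians(15)),np.sin(np.radians(15))
a=(x-eef[0])*c+(y-eef[1])*sn;b=-(x-eef[0])*sn+(y-eef[1])*c
for lo in range(30,130,10):
    k=(a>lo/1e3)&(a<=(lo+10)/1e3)&(abs(b)<.06)&(z>.05)&(z<.2)
    if k.any(): print(lo,k.sum(),'b',b[k].min().round(3),b[k].max().round(3),'L',b[k&(b>0)].mean().round(4),'R',b[k&(b<0)].mean().round(4),'zmax',np.percentile(z[k],[5,50,95]).round(4))
E
```

```text
[ 0.47685887 -0.32224476  0.09900511] [9.91432910e-01 1.30610730e-01 7.71504744e-04 1.01369427e-03] 0.625112035238797
30 16 b -0.026 0.032 L 0.0305 R -0.0227 zmax [0.1019 0.1086 0.1191]
40 16 b -0.028 0.033 L 0.0314 R -0.0258 zmax [0.0973 0.1087 0.1207]
50 19 b -0.032 0.036 L 0.0346 R -0.028 zmax [0.0951 0.1084 0.1217]
60 17 b -0.033 0.04 L 0.0365 R -0.03 zmax [0.0963 0.1144 0.1202]
70 15 b -0.035 0.042 L 0.0412 R -0.033 zmax [0.1013 0.1119 0.1212]
80 18 b -0.037 0.042 L 0.041 R -0.0341 zmax [0.0996 0.1129 0.1222]
90 19 b -0.035 0.041 L 0.0387 R -0.0329 zmax [0.0998 0.1128 0.12  ]
100 21 b -0.033 0.039 L 0.0364 R -0.0292 zmax [0.0973 0.1093 0.1206]
110 1 b -0.029 -0.029 L nan R -0.0294 zmax [0.1042 0.1042 0.1042]<stdin>:14: RuntimeWarning: Mean of empty slice.
  ret = ret.dtype.type(ret / rcount)
```

View pics/t5.png

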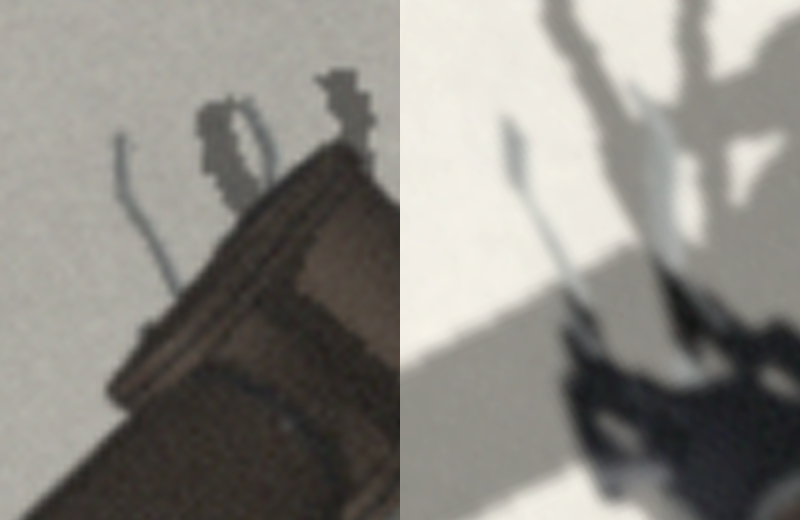

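View pics/s5.png

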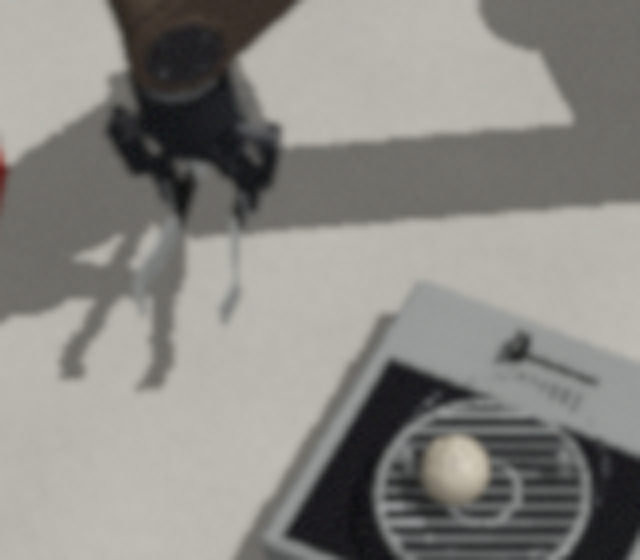

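Tongs held level and lifted: underside about 0.095 m, tips 66 mm apart, and the axis matches the tool within about 1.5°. I'll raise and carry them to hover over the bun.

{"method": "step_arm", "body": {"targets": [[[0.62, 0, 0, -0.3, 0], [0.62, 0, 0, -0.5, 0], [0.62, 0, 0, -0.5, 0], [0.62, 0, 0, -0.45, 0], [0.62, 0.15, -0.25, 0, 0], [0.62, 0.3, -0.5, 0, 0], [0.62, 0.4, -0.7, 0, 0], [0.62, 0.4, -0.7, 0, 0], [0.62, 0.4, -0.7, 0, 0], [0.62, 0.4, -0.7, 0, 0]]]}}

```text
time: 11.33
eef_pos: [0.5181, -0.1608, 0.1661]
tcp_rot: [0.991, 0.13, -0.001, -0.001]
contact_force: [0.7, -0.4, -1.3]
opening: 0.625
```

{"method": "step_arm", "body": {"targets": [[[0.62, 0.4, -0.7, 0, 0], [0.62, 0.35, -0.7, 0, 0], [0.62, 0.3, -0.5, 0, 0], [0.62, 0.2, -0.4, 0, 0], [0.62, 0, 0, 0, 0], [0.62, 0, 0, 0, 0], [0.62, 0, 0, 0, 0]]]}}

```text
time: 11.92
eef_pos: [0.5427, -0.0615, 0.1667]
tcp_rot: [0.991, 0.131, -0.001, -0.0]
contact_force: [-0.6, -0.3, -1.4]
opening: 0.624
```

```bash
cat > look.py <<'E'
import sys
from h import *
tag=sys.argv[1]
s=get_state();e=s['eef_pos'];q=s['tcp_rot'];yaw=2*np.arctan2(q[1],q[0])
print('t',s['time'],e.round(4),'yaw',np.degrees(yaw).round(2),s['opening'],s['contact_force'].round(1))
zt=e[2]+.0185
o=[]
for n in('top','scene'):
    d=snap(n,n+tag+'.png')
    a=cv2.convertScaleAbs(rectify(d,zt,.50,.70,-.13,.06,.0005),alpha=1.4)
    o.append(a)
    W=world(d);x,y,z=[W[...,i] for i in range(3)]
    c,sn=np.cos(yaw),np.sin(yaw)
    A=(x-e[0])*c+(y-e[1])*sn;B=-(x-e[0])*sn+(y-e[1])*c
    for lo in range(40,110,10):
        k=(A>lo/1e3)&(A<=(lo+10)/1e3)&(abs(B)<.06)&(z>zt-.026)&(z<zt+.006)&(abs(B)>.024)
        L=k&(B>0);R=k&(B<0)
        print(n,lo,k.sum(),'L',B[L].mean().round(4) if L.any() else '','R',B[R].mean().round(4) if R.any() else '','z5,95',np.percentile(z[k],[5,95]).round(4) if k.any() else '')
cv2.imwrite('pics/o'+tag+'.png',np.hstack(o))
E
python3 look.py 6
```

```text
t 11.9167 [ 0.5427 -0.0615  0.1667] yaw 15.03 0.6240601740874955 [-0.6 -0.3 -1.4]
top 40 0 L  R  z5,95 
top 50 0 L  R  z5,95 
top 60 1 L  R -0.0345 z5,95 [0.1881 0.1881]
top 70 6 L 0.0373 R -0.0365 z5,95 [0.1734 0.1893]
top 80 6 L 0.0372 R -0.0378 z5,95 [0.1767 0.189 ]
top 90 8 L 0.0342 R -0.0357 z5,95 [0.1694 0.1877]
top 100 9 L 0.0325 R -0.0327 z5,95 [0.1665 0.1858]
scene 40 12 L 0.029 R -0.027 z5,95 [0.1675 0.1896]
scene 50 17 L 0.0302 R -0.0296 z5,95 [0.1687 0.1907]
scene 60 15 L 0.0339 R -0.0331 z5,95 [0.1671 0.1898]
scene 70 16 L 0.0375 R -0.0359 z5,95 [0.1678 0.1898]
scene 80 16 L 0.0389 R -0.0365 z5,95 [0.1661 0.1899]
scene 90 12 L 0.0369 R -0.0346 z5,95 [0.1676 0.1886]
scene 100 21 L 0.0342 R -0.0321 z5,95 [0.1661 0.1892]
```

View pics/o6.png

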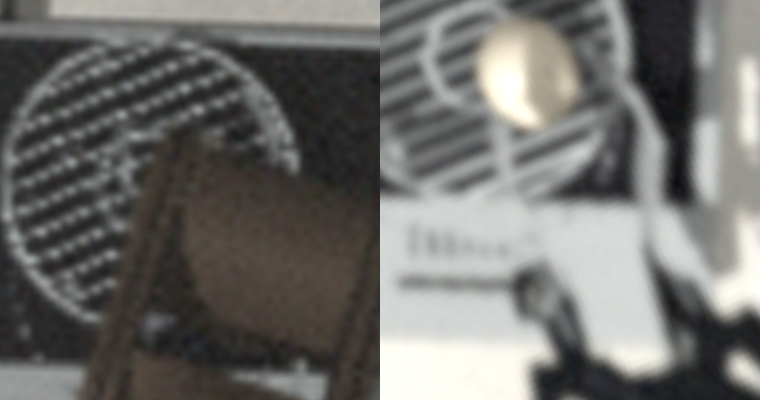

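The scene half shows the bun at (528,72) on this plane, with both tong arms reaching over. By depth, the tongs centre is within 2 mm of the bun's. I'll shift slightly and descend part-way.

{"method": "step_arm", "body": {"targets": [[[0.62, 0, -0.05, 0, 0], [0.62, 0, 0, 0.2, 0], [0.62, 0, 0, 0.3, 0], [0.62, 0, 0, 0.3, 0], [0.62, 0, 0, 0.2, 0], [0.62, 0, 0, 0, 0], [0.62, 0, 0, 0, 0]]]}}

```text
time: 12.6
eef_pos: [0.542, -0.0595, 0.1263]
tcp_rot: [0.991, 0.13, -0.001, -0.001]
contact_force: [0.4, -0.4, -0.6]
opening: 0.619
```

```bash
python3 look.py 7; python3 -c "
import cv2
im=cv2.imread('pics/scene7.png');cv2.imwrite('pics/s7.png',cv2.resize(im[170:310,180:330],None,fx=4,fy=4,interpolation=cv2.INTER_CUBIC))"
```

```text
t 12.6 [ 0.542  -0.0595  0.1263] yaw 15.0 0.6194880268858532 [ 0.4 -0.4 -0.6]
top 40 0 L  R  z5,95 
top 50 0 L  R  z5,95 
top 60 0 L  R  z5,95 
top 70 6 L 0.037 R -0.0365 z5,95 [0.1337 0.1448]
top 80 6 L 0.0372 R -0.0375 z5,95 [0.1244 0.1465]
top 90 8 L 0.036 R -0.0359 z5,95 [0.1319 0.148 ]
top 100 8 L 0.0323 R -0.0328 z5,95 [0.1248 0.1488]
scene 40 12 L 0.0285 R -0.0274 z5,95 [0.1261 0.1493]
scene 50 15 L 0.0305 R -0.0294 z5,95 [0.1302 0.1484]
scene 60 14 L 0.0341 R -0.032 z5,95 [0.1259 0.1478]
scene 70 16 L 0.0369 R -0.0355 z5,95 [0.1274 0.1488]
scene 80 11 L 0.0392 R -0.036 z5,95 [0.1259 0.1503]
scene 90 11 L 0.0371 R -0.0347 z5,95 [0.1293 0.1494]
scene 100 23 L 0.0353 R -0.0317 z5,95 [0.1298 0.1487]
```

View pics/s7.png

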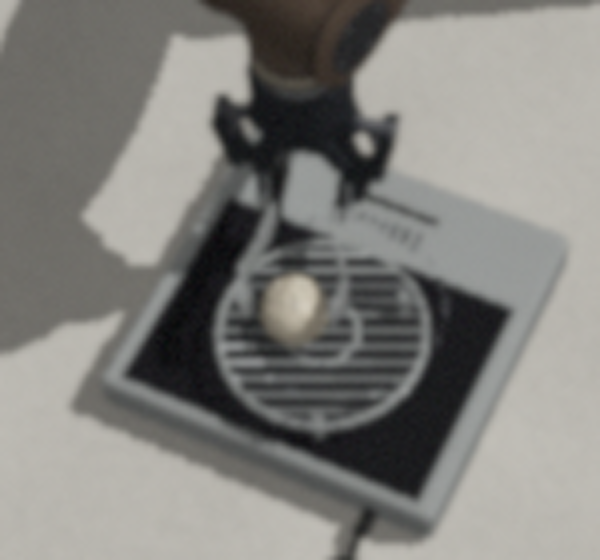

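The bun (295,310 in the crop) sits between the two tips with clearance on both sides. Descending to grip height.

{"method": "step_arm", "body": {"targets": [[[0.62, 0, 0, 0.2, 0], [0.62, 0, 0, 0.2, 0], [0.62, 0, 0, 0.2, 0], [0.62, 0, 0, 0.13, 0], [0.62, 0, 0, 0, 0], [0.62, 0, 0, 0, 0]]]}}

```text
time: 13.2
eef_pos: [0.5423, -0.0595, 0.0977]
tcp_rot: [0.991, 0.131, -0.001, -0.0]
contact_force: [-0.4, -0.5, -0.7]
opening: 0.624
```

```bash
python3 look.py 8; python3 -c "
import cv2
im=cv2.imread('pics/scene8.png');cv2.imwrite('pics/s8.png',cv2.resize(im[200:280,210:300],None,fx=6,fy=6,interpolation=cv2.INTER_CUBIC))"
```

```text
t 13.2 [ 0.5423 -0.0595  0.0977] yaw 15.01 0.6239083732654547 [-0.4 -0.5 -0.7]
top 40 0 L  R  z5,95 
top 50 0 L  R  z5,95 
top 60 2 L 0.0362 R -0.0355 z5,95 [0.1132 0.1155]
top 70 7 L 0.0371 R -0.0342 z5,95 [0.1068 0.1177]
top 80 6 L 0.0368 R -0.0356 z5,95 [0.1034 0.1186]
top 90 10 L 0.0364 R -0.0352 z5,95 [0.0948 0.1211]
top 100 8 L 0.0324 R -0.0331 z5,95 [0.1015 0.1197]
scene 40 12 L 0.0292 R -0.0274 z5,95 [0.0995 0.1195]
scene 50 14 L 0.0342 R -0.029 z5,95 [0.0956 0.1212]
scene 60 17 L 0.0338 R -0.033 z5,95 [0.0969 0.1193]
scene 70 13 L 0.0352 R -0.0347 z5,95 [0.0954 0.1195]
scene 80 19 L 0.0336 R -0.0369 z5,95 [0.1008 0.1207]
scene 90 12 L 0.0373 R -0.0315 z5,95 [0.0908 0.1206]
scene 100 22 L 0.0355 R -0.031 z5,95 [0.0911 0.12  ]
```

View pics/s8.png

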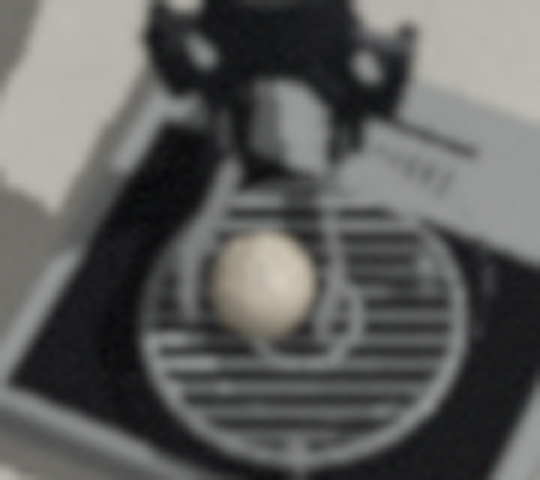

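{"method": "step_arm", "body": {"targets": [[[0.58, 0, 0, 0, 0], [0.54, 0, 0, 0, 0], [0.5, 0, 0, 0, 0], [0.47, 0, 0, 0, 0], [0.45, 0, 0, 0, 0], [0.43, 0, 0, 0, 0], [0.43, 0, 0, 0, 0]]], "squeeze": 25}}

```text
time: 13.88
eef_pos: [0.543, -0.0597, 0.0987]
tcp_rot: [0.991, 0.131, 0.0, 0.0]
contact_force: [0.1, 0.6, -0.9]
opening: 0.475
```

{"method": "step_arm", "body": {"targets": [[[0.41, 0, 0, 0, 0], [0.39, 0, 0, 0, 0], [0.37, 0, 0, 0, 0], [0.35, 0, 0, 0, 0], [0.35, 0, 0, 0, 0], [0.35, 0, 0, 0, 0]]]}}

```text
time: 14.38
eef_pos: [0.5429, -0.0597, 0.0986]
tcp_rot: [0.991, 0.131, 0.0, 0.0]
contact_force: [0.8, -0.5, -0.7]
opening: 0.477
```

```bash
python3 look.py 9; python3 -c "
import cv2,numpy as np
f=lambda p:cv2.imread(p)
a=cv2.resize(f('pics/scene9.png')[200:280,215:295],None,fx=5,fy=5,interpolation=cv2.INTER_CUBIC)
b=cv2.resize(f('pics/scene8.png')[200:280,215:295],None,fx=5,fy=5,interpolation=cv2.INTER_CUBIC)
cv2.imwrite('pics/s9.png',np.hstack([b,a]))"
```

```text
t 14.3833 [ 0.5429 -0.0597  0.0986] yaw 15.01 0.47680666606810446 [ 0.8 -0.5 -0.7]
top 40 0 L  R  z5,95 
top 50 1 L 0.0563 R  z5,95 [0.0919 0.0919]
top 60 0 L  R  z5,95 
top 70 2 L  R -0.0262 z5,95 [0.1129 0.1196]
top 80 8 L 0.0279 R -0.027 z5,95 [0.105  0.1173]
top 90 3 L 0.0255 R -0.0249 z5,95 [0.1177 0.1214]
top 100 0 L  R  z5,95 
scene 40 0 L  R  z5,95 
scene 50 0 L  R  z5,95 
scene 60 4 L 0.0249 R -0.0259 z5,95 [0.1137 0.1178]
scene 70 12 L 0.0267 R -0.0254 z5,95 [0.1027 0.1193]
scene 80 13 L 0.029 R -0.0257 z5,95 [0.0964 0.1186]
scene 90 10 L 0.0266 R -0.0243 z5,95 [0.0961 0.1186]
scene 100 6 L 0.0247 R -0.04 z5,95 [0.0943 0.114 ]
```

View pics/s9.png

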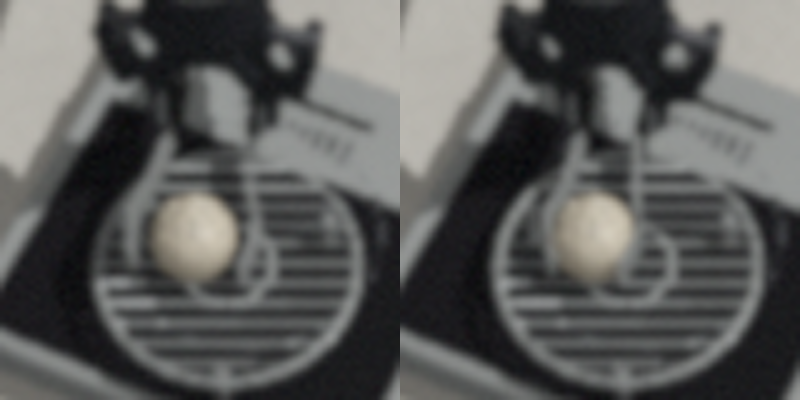

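The right half shows both tips now hugging the bun at (593,237), and depth puts the arms at about ±26 mm, so contact is on both sides. Lifting slowly.

{"method": "step_arm", "body": {"targets": [[[0.3, 0, 0, 0, 0], [0.3, 0, 0, 0, 0], [0.3, 0, 0, -0.05, 0], [0.3, 0, 0, -0.1, 0], [0.3, 0, 0, -0.15, 0], [0.3, 0, 0, -0.15, 0], [0.3, 0, 0, -0.1, 0], [0.3, 0, 0, 0, 0], [0.3, 0, 0, 0, 0]]], "squeeze": 30}}

```text
time: 15.23
eef_pos: [0.5431, -0.0598, 0.1212]
tcp_rot: [0.991, 0.131, 0.0, 0.0]
contact_force: [-0.5, 1.0, -1.5]
opening: 0.471
```

```bash
cat > bun.py <<'E'
import sys
from h import *
s=get_state();e=s['eef_pos'];print('t',s['time'],e.round(4),s['opening'],s['contact_force'].round(1),s['wrist_torque'].round(2))
tag=sys.argv[1]
o=[]
for n in('top','scene'):
    d=snap(n,n+tag+'.png');W=world(d);p=d['pixels'].astype(int)
    k=(p[...,0]-p[...,2]>25)&(abs(W[...,0]-.625)<.06)&(abs(W[...,1]+.035)<.06)&(W[...,2]>.09)&(W[...,2]<.3)
    if k.sum()>5: print(n,k.sum(),W[k].mean(0).round(4),np.percentile(W[k][:,2],[2,50,98]).round(4))
    o.append(d)
im=cv2.imread('pics/scene'+tag+'.png');cv2.imwrite('pics/s'+tag+'.png',cv2.resize(im[160:290,190:330],None,fx=4,fy=4,interpolation=cv2.INTER_CUBIC))
E
python3 bun.py 10
```

```text
t 15.2333 [ 0.5431 -0.0598  0.1212] 0.4708440121597004 [-0.5  1.  -1.5] [-0.01  0.04  0.03]
```

View pics/s10.png

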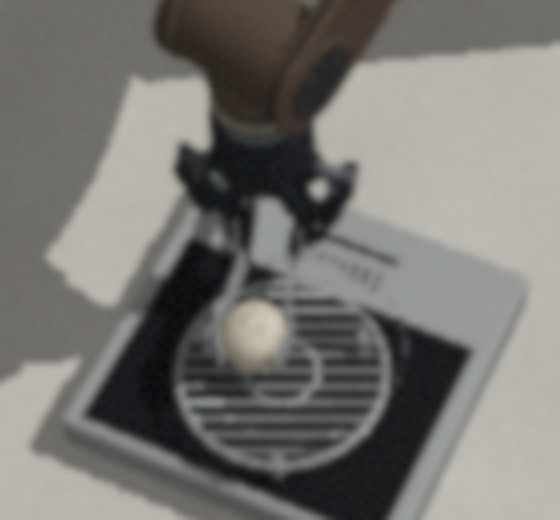

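The bun rises with the tongs and the rack stays put. I'll lift another 6 cm.

{"method": "step_arm", "body": {"targets": [[[0.3, 0, 0, -0.1, 0], [0.3, 0, 0, -0.2, 0], [0.3, 0, 0, -0.25, 0], [0.3, 0, 0, -0.25, 0], [0.3, 0, 0, -0.25, 0], [0.3, 0, 0, -0.2, 0], [0.3, 0, 0, -0.15, 0], [0.3, 0, 0, -0.1, 0], [0.3, 0, 0, 0, 0], [0.3, 0, 0, 0, 0]]]}}

```text
time: 16.17
eef_pos: [0.5427, -0.0596, 0.1806]
tcp_rot: [0.991, 0.131, 0.0, 0.0]
contact_force: [0.4, 0.5, -1.7]
opening: 0.475
```

{"method": "step_arm", "body": {"targets": [[[0.3, 0, 0, 0, 0], [0.3, 0, 0, 0, 0], [0.3, 0, 0, 0, 0], [0.3, 0, 0, 0, 0], [0.3, 0, 0, 0, 0], [0.3, 0, 0, 0, 0], [0.3, 0, 0, 0, 0], [0.3, 0, 0, 0, 0]]]}}

```text
time: 16.83
eef_pos: [0.5428, -0.0597, 0.1805]
tcp_rot: [0.991, 0.131, 0.0, -0.0]
contact_force: [-0.3, 0.2, -1.0]
opening: 0.472
```

```bash
sed -i 's/>25)/>12)/' bun.py; python3 bun.py 11; python3 - <<'E'
from h import *
for t in('scene1','scene10','scene11'):
    d=dict(np.load(t+'.png.npz'));W=world(d)
    x,y,z=[W[...,i] for i in range(3)]
    for nm,lo,hi in (('bun',.095 if t=='scene1' else .115,.21),):
        c=(.6246,-.0372);k=(np.hypot(x-c[0],y-c[1])<.023)&(z>lo)&(z<hi)
        print(t,k.sum(),W[k].mean(0).round(4),np.percentile(z[k],[2,98]).round(4))
    r=(z>.076)&(z<.092)&(np.hypot(x-.625,y+.02)<.1)&(x>.63)
    P=W[r][:,:2].astype(np.float32);print('rack far edge',P.max(0),P.min(0))
E
```

```text
t 16.8333 [ 0.5428 -0.0597  0.1805] 0.47217719458647295 [-0.3  0.2 -1. ] [-0.05  0.03  0.04]
top 24 [ 0.6364 -0.0399  0.1986] [0.1888 0.2003 0.2054]
scene 230 [ 0.6299 -0.0337  0.1974] [0.1762 0.1993 0.2091]
scene1 184 [ 0.6289 -0.0348  0.1182] [0.0965 0.1284]
rack far edge [0.70246106 0.06405155] [ 0.6300005  -0.09479488]
scene10 196 [ 0.6287 -0.0353  0.1388] [0.1184 0.15  ]
rack far edge [0.70409846 0.06565274] [ 0.63001114 -0.09464198]
scene11 211 [ 0.6298 -0.0346  0.1979] [0.1728 0.2091]
rack far edge [0.70558065 0.06312682] [ 0.6302156 -0.0961214]
```

View pics/s11.png

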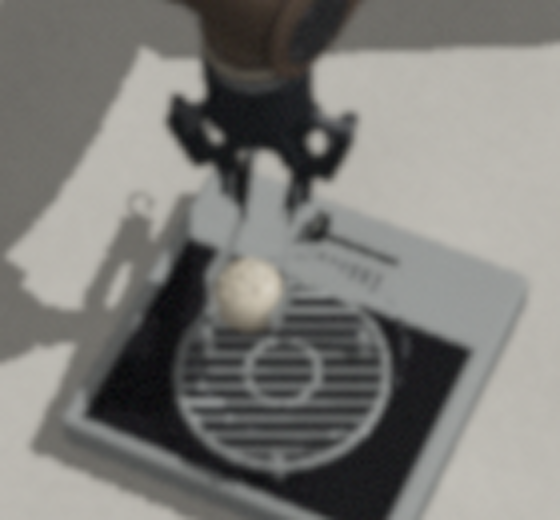

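View pics/top11.png

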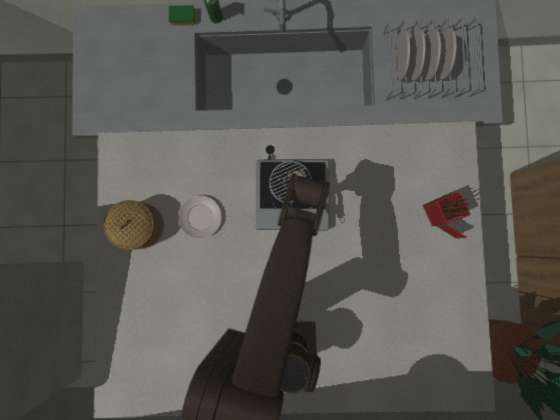

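The bun is in the tongs at crop (248,293), about 8 cm above the rack. The rack is in place and the cap is still at off (315,228). I'll do a short hold test for creep.

{"method": "step_arm", "body": {"targets": [[[0.3, 0, 0, 0, 0], [0.3, 0, 0, 0, 0], [0.3, 0, 0, 0, 0], [0.3, 0, 0, 0, 0], [0.3, 0, 0, 0, 0], [0.3, 0, 0, 0, 0], [0.3, 0, 0, 0, 0], [0.3, 0, 0, 0, 0], [0.3, 0, 0, 0, 0], [0.3, 0, 0, 0, 0]]]}}

```text
time: 17.77
eef_pos: [0.5428, -0.0597, 0.1805]
tcp_rot: [0.991, 0.131, 0.0, 0.0]
contact_force: [-1.1, 1.0, -1.6]
opening: 0.471
```

```bash
python3 bun.py 12; python3 -c "
from plant import sign_off
print(sign_off())"
```

```text
t 17.7667 [ 0.5428 -0.0597  0.1805] 0.4709800338271474 [-1.1  1.  -1.6] [-0.01  0.04  0.  ]
top 24 [ 0.6361 -0.0412  0.1996] [0.1938 0.1998 0.2039]
scene 228 [ 0.6299 -0.0335  0.1976] [0.1751 0.2001 0.2086]
the job is handed in; nothing more can be done
None
```

The job is done and handed in at 17.8 s. The warming plate is off, and the tongs are holding the bun still about 8 cm above the rack.

- **Heat control:** I pushed it to its off stop; the force rose to about 9 N there. Both cameras then showed the cap at the short-mark end of its slot.
- **Tongs and bun:** I gripped the tongs by their sleeves, closed the tips on the bun and lifted it. The last two looks, about a second apart, showed no slip: the bun's measured position changed by 0.2 mm in the scene view and about 1.5 mm in the top view, both within camera noise.
- **Rack:** it stayed in place within 2–3 mm of measurement noise.
- **Bystanders:** the plate, steamer stack and caddy looked unmoved in the top view.

**Checks that disagreed:**
- **Grip width:** the fingers stopped on the bun at about 40 mm opening, against the 35 mm given. The pictures still showed both tips on the bun.
- **First close on the tongs:** this pressed on the shelf with about 9 N, so I raised the gripper about 4 mm and closed again with no such push.

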